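# Load the loop former into the bench jig

## Task

Lift the narrower of the two T-shaped aluminium formers out of the wooden rack, lay it flat on the bare bench and let go: its crosshead, the only part you can reach at first, goes where fingers have no room. Then take it by its shank and lay it level in the bench jig: crosshead fully down in the walled T-shaped pocket, the end of the shank down in the forked saddle. Leave the wide former in its slot, leave the things standing around where they are, and let go of the former when it is home.

Things in the scene. Friction and masses are not known exactly. Their poses are not given: they have to be found in the camera images.
- narrow_head (a point): Centre (half-way up) of the crosshead of the narrow former, the part to load: a plain aluminium T, 26 mm thick all over, about 0.18 kg. Crosshead 20 mm (x) by 46 mm (y); shank 14 mm wide (y), running along the point's +x to 140 mm from here. Centre of mass about 45 mm along +x. It starts level in either slot of the rack, the crosshead standing out in front.
- narrow_shank (a point): Point on the centreline of the narrow former's shank, half-way up, 60 mm along +x from narrow_head: a good place to grip it once it is out (14 mm wide, 26 mm thick; flat on the bench this point is 13 mm up).
- narrow_end (a point): Centre of the free end face of the narrow former's shank, 140 mm along +x from narrow_head.
- wide_head (a point): Centre of the crosshead of the wide former: the same T and the same crosshead, but with a 24 mm wide shank, too wide for the jig. It lies in the other slot of the rack and stays there.
- rack: Fixed wooden rack 61 mm high, origin under the centre of its block, 150 mm (x) by 176 mm (y). Two slots along x at y = +-45 mm, 28 mm wide, floor 30 mm up, open above and at the front (-x) face. Shanks lie sunk in them, out of fingers' reach; crosshead centres are 97 mm from the origin along -x, free beside and below: lift straight up. The bench between rack and jig is clear.
- jig_seat (a point): Point in the fixed jig where the seated crosshead's centre lies, 43 mm above the bench; +x is the way the shank must point. Wooden T pocket, 25 mm (x) by 51 mm (y), 19 mm gap for the shank in its +x wall (2.5 mm play all round); floor 30 mm up, 16 mm walls to 68 mm (12 mm above the seated former), 4 mm bevels at the mouth; no room for fingers.
- jig_saddle (a point): Middle of the jig's forked saddle, 122 mm along +x from jig_seat, 43 mm up, on the seated shank's centreline. Fork 14 mm long (x), 20 mm wide inside, floor 30 mm up, prongs to 48 mm. Between pocket and saddle (29 to 115 mm along +x from jig_seat) the shank is free beside and below, down to an 8 mm base plate.
- spool_mid (a point): Centre of a bystander: a thread spool, 40 mm across and 55 mm high, standing on the bench beyond the work.
- wax_mid (a point): Centre of a bystander: a beeswax block, 36 x 58 x 20 mm, on the bench beyond the work.
- jar_mid (a point): Centre of a bystander: a round dye jar, 43 mm across and 50 mm high, on the bench beyond the work.

How it is judged:
On the way:
1. the narrow former lies flat on the bench, out of the rack and let go (height (world z) of each of narrow_head, narrow_end below 0.017 m and contact force between the fingers and narrow below 0.1 N and contact force between narrow and rack below 0.1 N and contact force between narrow and jig below 0.1 N), for 0.2 s.
At the end, for the whole second after the job is handed in: Narrow former still and released in the jig: crosshead within 6 mm (from above) and 4 mm (height) of the seat, shank end within 8 mm sideways and 4 mm in height of the jig's centreline. Wide former within 20 mm, spool, wax and jar within 30 mm of their starts (horizontal distance between narrow_head and jig_seat below 0.006 m and z of narrow_head in the frame of jig_seat between -0.004 and 0.004 m and z of narrow_end in the frame of jig_seat between -0.004 and 0.004 m and x of narrow_end in the frame of jig_seat above 0.13 m and y of narrow_end in the frame of jig_seat between -0.008 and 0.008 m and contact force between the fingers and narrow below 0.1 N and linear speed of narrow below 0.02 m/s and distance of wide_head from where it was at the start of the episode below 0.02 m and distance of each of spool_mid, wax_mid, jar_mid from where it was at the start of the episode below 0.03 m); the robot touches nothing.
It fails at once if the wide former is moved from its place (distance of wide_head from where it was at the start of the episode above 0.02 m).
It fails at once if the thread spool is moved from its place (distance of spool_mid from where it was at the start of the episode above 0.03 m).
It fails at once if the beeswax block is moved from its place (distance of wax_mid from where it was at the start of the episode above 0.03 m).
It fails at once if the dye jar is moved from its place (distance of jar_mid from where it was at the start of the episode above 0.03 m).
It also fails if it takes over 58 s, if anything falls off the work surface, if the arm or the gripper's body presses on something with over 40 N, if the wrist force passes 120 N, or if a joint passes its speed limit or range.

## Robot

A 6-joint arm with a two-finger parallel gripper is mounted at the origin on a cart in front of the work surface, level with it; the furniture and walls round the work are solid. World frame = base frame: x ahead of the robot, y to its left, z up, the work surface at z = 0. Lengths are in m, angles in rad, forces in N, time in s.
With the tool pointing down it reaches from about 0.25 to 0.725 m from the base axis. Payload 4 kg.
Tool frame: the origin (TCP) lies between the finger pads; the fingertips stand 11 mm ahead of it and the grasp point (between the pads) lies 8 mm behind it (bot.tip_extent is the distance from the TCP to the fingertips, in m); z points along the fingers, y is the line along which they close (so a half turn about z gives the same grasp; the last joint's range is limited). The gripper opens to 85 mm and grips with 20 to 120 N. Pads are 22 mm wide; open, the fingers measure 114 mm over their backs; the gripper's body (76 mm by 85 mm) begins 54 mm behind the grasp point. The pads swing forward as they close: fully open they stand 13 mm farther back than shut.
Start: joints at [-1.165, 0.241, 0.005, 1.335, 0, 1.571], TCP at [0.197, -0.459, 0.214] pointing down, gripper open.
Joint ranges: [-2.72, 2.72], [-1.05, 1.87], [-1.09, 1.28], [-1.99, 2.15], [-1.42, 1.44], [-3.14, 3.14]. Speed limits (rad/s): [2.79, 2.79, 3.14, 3.14, 3.14, 3.14].

## Interface

Orientations are given as a unit quaternion [x, y, z, w].
In Python, from workcell import bot gives the robot as it stands. The module is installed in compiled form; this text tells all that it offers.
- The arm moves only by the tool drive_tool, never from a script. Its argument "rows" is a list of rows, each an object of numbers: "dx", "dy", "dz": the shift along the tool's x, y, z in units of 50 mm (1.0 is 50 mm); "wx", "wy", "wz": the turn, a rotation vector about the tool's x, y, z in units of 5 degrees (1.0 is 5 degrees); "hand": the finger opening in mm, from 0 to 85.4. A call has 1 to 20 rows; each row is the pose to reach, as a shift and turn from the pose commanded when the call began, along the tool's axes at that moment; what a row does not reach only later rows make up. A row lasts 1/10 s, in which the tool goes at most 50 mm and 8.59 degrees, less where a joint would pass 70% of its speed; a pose out of reach is approached as far as the arm can. A call with a gripper value outside its range is refused whole. The fingers move at their own pace and stop on an object; the grip force is fixed at half the most. Time passes only in rows, so rows that repeat a pose let the fingers close. It gives the time, the measured TCP pose, the force, the opening and the grip force at its end, in the units of the state.
- bot.get_obs(): the state, without advancing time (a new reading comes with each control period).
- bot.camera(name): name is "scene" or "top" or "wrist"; returns the picture (420x560x3 uint8, red, green, blue); there is no depth.
- bot.get_calibration(name): a dict with "vfov" (degrees; the focal length in pixels is half the picture's height over the tangent of half this angle, whatever the lens; pixels are square), "cx", "cy" (the principal point, pixels), "k1" (the pictures are not rectified: a ray, as slopes to the right and down, at radius r is drawn at 1 + k1 r^2 times it, then the intrinsics apply), "origin" and "rotation" of the camera in the world; the wrist camera has in their place "mount" (4x4, takes a point from camera to tool coordinates, whose origin is the TCP and whose axes are the flange's). Camera axes: x right, y up, looking along -z (the intrinsics and any distortion apply to the point x, -y, -z); pixel columns grow to the right and rows downward; lengths in m; the calibration is good to about 2 mm. A picture is of the moment at which its call begins: read the wrist's pose just before it. get_calibration takes no time and is no camera call.
- bot.job_done(): hands the job in; it is judged then, once.
Trained networks look in the newest picture that a camera, given by its name, has taken for a name from the list of things; names that differ only in an ending like _2 or _b are one class to them, and where a whole thing is asked for, a point or a joint stands for the part that bears it (a point fixed in the world has none). Each returns a list of dicts, best first, with "score" (0 to 1); they miss things now and then, are a little off and sometimes report something else, mostly with a low value. They report only what shows in the picture. A call takes as long as a camera call.
- bot.look_for(camera, thing): "extent" ([centre column, centre row, width, height] in pixels, round what is visible of it).
- bot.outline_of(camera, thing): "region" (420x560 bool, what is visible of it) and "extent" ([centre column, centre row, width, height] in pixels, round what is visible of it).
The state is a dict: "clock": time; "joint_pos": joint angles; "joint_vel": joint speeds; "tau": joint torques, N m; "eef_pos": TCP position; "tool_rot": TCP orientation; "ft_force": force on the tool from outside, world axes, zero at the start; "ft_torque": the same for the moment, N m; "grip_width": finger opening in m; "grasp_force": force on a finger pad.
Only numpy, scipy, OpenCV 4.12 (cv2) and the standard library are available. Lean on these libraries where they do the work, as an engineer would, in place of code of your own. Each camera call takes 0.05 s, during which the arm holds its last target. There are 200 camera calls.

## Working session

There is one attempt and no reset: what is moved stays moved. The work goes in short steps, Python scripts to look and compute and a tool call to move; the robot and the scene stay as the last step left them, time stands still between calls to the robot, and variables do not carry over. Pictures are saved under pics/ and viewed, at most 10 in all, crops included, and the job is handed in when it is done.

Besides the shell and the picture viewer there is one more tool, called after ">>>" as name(argument=value, ...) on one line, values as JSON. drive_tool: Moves the arm, as the interface text tells. Its arguments: {"type":"object","properties":{"rows":{"type":"array","items":{"type":"object","properties":{"dx":{"type":"number"},"dy":{"type":"number"},"dz":{"type":"number"},"wx":{"type":"number"},"wy":{"type":"number"},"wz":{"type":"number"},"hand":{"type":"number"}}}}},"required":["rows"]}

```bash
mkdir -p pics
cat > h.py <<'E'
import numpy as np, cv2
from scipy.spatial.transform import Rotation as R
from workcell import bot
def cal(n,obs=None):
    c=bot.get_calibration(n); f=210/np.tan(np.radians(c["vfov"])/2)
    if "mount" in c:
        o=obs or bot.get_obs(); T=np.eye(4);T[:3,:3]=R.from_quat(o["tool_rot"]).as_matrix();T[:3,3]=o["eef_pos"]
        M=T@np.array(c["mount"]); return f,c,M[:3,3],M[:3,:3]
    return f,c,np.array(c["origin"]),np.array(c["rotation"])
def px2w(n,uv,z,K=None):
    f,c,o,Rm=K or cal(n); d=np.array([[f,0,c["cx"]],[0,f,c["cy"]],[0,0,1.]])
    out=[]
    for u,v in np.atleast_2d(uv):
        a=np.array([(u-c["cx"])/f,(v-c["cy"])/f]); s=a.copy()
        for _ in range(30): s=a/(1+c["k1"]*(s@s))
        r=Rm@np.array([s[0],-s[1],-1]); out.append(o+r*(z-o[2])/r[2])
    return np.array(out)
def w2px(n,P,K=None):
    f,c,o,Rm=K or cal(n); q=(np.atleast_2d(P)-o)@Rm; s=np.c_[q[:,0]/-q[:,2],q[:,1]/q[:,2]]
    s=s*(1+c["k1"]*(s**2).sum(1,keepdims=True)); return s*f+[c["cx"],c["cy"]]
def save(n,name):
    im=bot.camera(n); cv2.imwrite(f"pics/{name}.png",im[:,:,::-1]); return im
E
python3 - <<'E'
from h import *
ims=[save(n,n+"0") for n in("scene","top")]
for n in("scene","top"):
    print(n,bot.get_calibration(n)["origin"])
    for t in("narrow_head","wide_head","rack","jig_seat","jig_saddle","narrow_shank","narrow_end","spool_mid","wax_mid","jar_mid"):
        print(t,[(np.round(d["extent"]),round(d["score"],2)) for d in bot.look_for(n,t)[:3]])
E
```

```text
scene [0.20020522 0.73271418 0.8265916 ]
narrow_head [(array([285., 274.,  58.,  39.]), 0.66)]
wide_head [(array([268., 304.,  63.,  36.]), 0.73)]
rack [(array([260., 285.,  96.,  97.]), 0.84)]
jig_seat [(array([344., 194.,  62.,  38.]), 0.94)]
jig_saddle [(array([345., 196.,  71.,  42.]), 0.63)]
narrow_shank [(array([286., 274.,  62.,  35.]), 0.7)]
narrow_end [(array([285., 273.,  61.,  41.]), 0.67)]
spool_mid [(array([249., 211.,  15.,  21.]), 0.57)]
wax_mid [(array([267., 179.,  15.,  12.]), 0.75)]
jar_mid [(array([222., 230.,  16.,  21.]), 0.52)]
top [0.47355098 0.01359597 1.20765071]
narrow_head [(array([227., 238.,  16.,  54.]), 0.83)]
wide_head [(array([196., 237.,  14.,  58.]), 0.58), (array([227., 237.,  19.,  60.]), 0.5)]
rack [(array([208., 223.,  68.,  57.]), 0.79)]
jig_seat [(array([362., 242.,  47.,  72.]), 0.78)]
jig_saddle []
narrow_shank [(array([227., 238.,  21.,  59.]), 0.73)]
narrow_end [(array([226., 238.,  19.,  58.]), 0.62), (array([342., 154.,  16.,  24.]), 0.58)]
spool_mid [(array([285., 165.,  16.,  17.]), 0.76)]
wax_mid [(array([343., 154.,  17.,  17.]), 0.85), (array([228., 238.,  20.,  54.]), 0.74)]
jar_mid [(array([245., 160.,  16.,  18.]), 0.55), (array([196., 238.,  15.,  60.]), 0.5)]
```

View pics/top0.png

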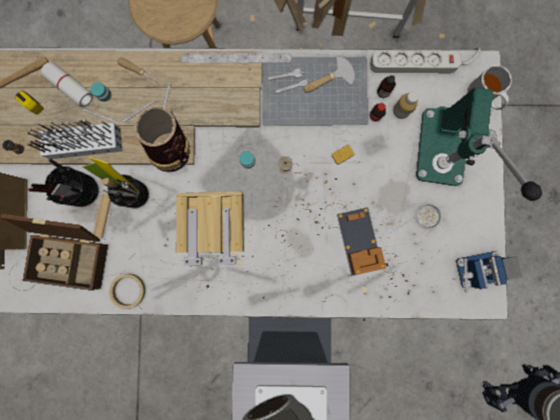

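View pics/scene0.png

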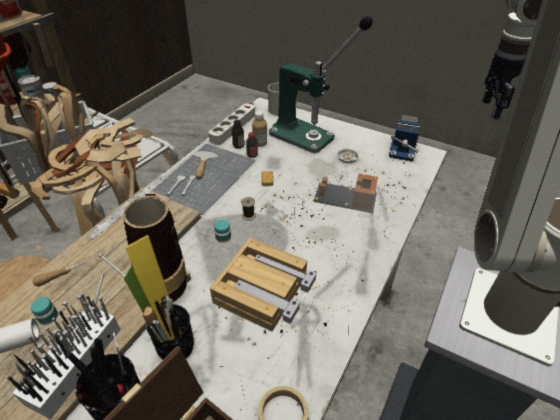

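The top view shows the rack at (210,222) with crossheads at about (195,262) and (229,262). The jig pocket is at (367,260) and its saddle at (355,214). The spool is at (285,163), the wax at (343,154) and the jar at (247,159). I'll zoom in to check which former is narrow.

Run:
```python
from h import *
im=cv2.imread("pics/top0.png"); a=cv2.resize(im[180:280,165:255],None,fx=5,fy=5,interpolation=cv2.INTER_CUBIC); b=cv2.resize(im[200:280,330:392],None,fx=5,fy=5,interpolation=cv2.INTER_CUBIC)
b=cv2.copyMakeBorder(b,0,a.shape[0]-b.shape[0],0,0,cv2.BORDER_CONSTANT); cv2.imwrite("pics/c1.png",np.hstack([a,b]))
print(px2w("top",[(195,262),(229,262)],.056),px2w("top",[(367,260)],.06),px2w("top",[(355,214)],.048),px2w("top",[(285,163),(343,154),(247,159)],.04))
print(bot.get_obs()["tool_rot"],bot.get_calibration("wrist"))
```

```text
Traceback (most recent call last):
  File "h.py", line 16, in px2w
    r=Rm@np.array([s[0],-s[1],-1]); out.append(o+r*(z-o[2])/r[2])
      ~~^~~~~~~~~~~~~~~~~~~~~~~~~~
ValueError: matmul: Input operand 1 has a mismatch in its core dimension 0, with gufunc signature (n?,k),(k,m?)->(n?,m?) (size 3 is different from 4)
```

View pics/c1.png

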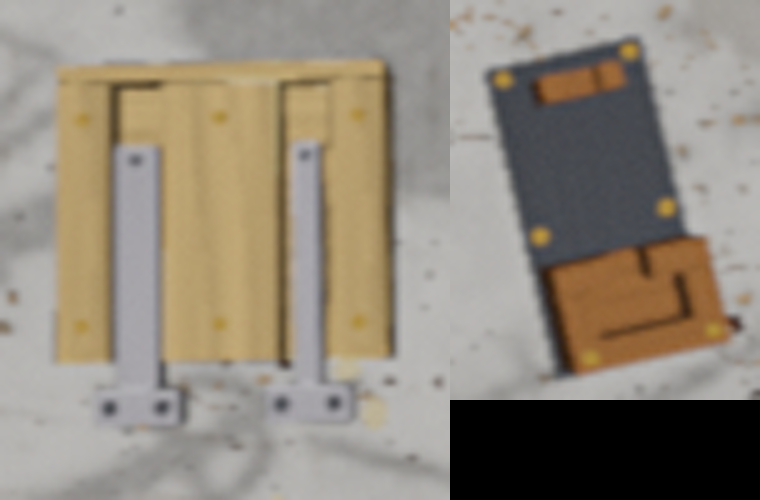

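The right-hand former is the narrow one: head at pixel (227.4,260.6), shank end at (226.2,208.6). The jig block centre is at (368,260.8) and the saddle at (356,216.4).

```bash
sed -i 's/return f,c,np.array(c\["origin"\]),np.array(c\["rotation"\])/r=np.array(c["rotation"]); return f,c,np.array(c["origin"]),(r if r.shape==(3,3) else R.from_quat(r).as_matrix())/' h.py
python3 - <<'E'
from h import *
print(px2w("top",[(227.4,260.6),(226.2,208.6),(193,261)],.056),px2w("top",[(368,260.8)],.068),px2w("top",[(356,216.4)],.048),px2w("top",[(285,163),(343,154),(247,159)],.04))
o=bot.get_obs();print(o["clock"],R.from_quat(o["tool_rot"]).as_matrix().round(3),bot.get_calibration("wrist"))
E
```

```text
[[0.43124364 0.17221777 0.056     ]
 [0.56950145 0.17832947 0.056     ]
 [0.42911159 0.26362733 0.056     ]] [[ 0.43542029 -0.19731704  0.068     ]] [[ 0.55271291 -0.16941711  0.048     ]] [[ 0.69738141  0.02246257  0.04      ]
 [ 0.72364908 -0.13563     0.04      ]
 [ 0.70754699  0.12651995  0.04      ]]
1.1 [[ 0.919  0.395 -0.   ]
 [ 0.395 -0.919 -0.   ]
 [-0.     0.    -1.   ]] {'vfov': 63.690496966526496, 'cx': 283.8360885057965, 'cy': 211.47246152202524, 'k1': -0.08457900010577403, 'mount': array([[-1.20740000e-03,  9.45989155e-01,  3.24196022e-01,
         8.52557939e-02],
       [ 9.99998877e-01,  8.54382706e-04,  1.23123619e-03,
         1.19524579e-04],
       [ 8.87748609e-04,  3.24197144e-01, -9.45989125e-01,
        -1.59389006e-01],
       [ 0.00000000e+00,  0.00000000e+00,  0.00000000e+00,
         1.00000000e+00]])}
```

```bash
cat >> h.py <<'E'
def go(p,yaw,tool_up=0):
    """units for tool pointing down with tool x at yaw (deg)"""
    o=bot.get_obs(); A=R.from_quat(o["tool_rot"]); y=np.radians(yaw)
    B=R.from_matrix(np.array([[np.cos(y),np.sin(y),0],[np.sin(y),-np.cos(y),0],[0,0,-1]]))
    print("t",round(o["clock"],2),"at",np.round(o["eef_pos"],4),"d",np.round(A.inv().apply(np.array(p)-o["eef_pos"])/.05,3),"w",np.round(np.degrees((A.inv()*B).as_rotvec())/5,3),"grip",o["grip_width"],o["grasp_force"],np.round(o["ft_force"],1))
E
python3 -c "
from h import *
go([.42,.172,.2],2.5)"
```

```text
t 1.1 at [ 0.1974 -0.4594  0.2142] d [ 9.076 -9.845  0.284] w [0.   0.   4.15] grip 0.08568993898977413 0.0 [0.1 0.1 0.1]
```

>>> drive_tool(rows=[{"dx": 9.08, "dy": -9.85, "dz": 0.28, "wz": 4.15, "hand": 64}, {"dx": 9.08, "dy": -9.85, "dz": 0.28, "wz": 4.15, "hand": 64}, {"dx": 9.08, "dy": -9.85, "dz": 0.28, "wz": 4.15, "hand": 64}, {"dx": 9.08, "dy": -9.85, "dz": 0.28, "wz": 4.15, "hand": 64}, {"dx": 9.08, "dy": -9.85, "dz": 0.28, "wz": 4.15, "hand": 64}, {"dx": 9.08, "dy": -9.85, "dz": 0.28, "wz": 4.15, "hand": 64}, {"dx": 9.08, "dy": -9.85, "dz": 0.28, "wz": 4.15, "hand": 64}, {"dx": 9.08, "dy": -9.85, "dz": 0.28, "wz": 4.15, "hand": 64}, {"dx": 9.08, "dy": -9.85, "dz": 0.28, "wz": 4.15, "hand": 64}, {"dx": 9.08, "dy": -9.85, "dz": 0.28, "wz": 4.15, "hand": 64}, {"dx": 9.08, "dy": -9.85, "dz": 0.28, "wz": 4.15, "hand": 64}, {"dx": 9.08, "dy": -9.85, "dz": 0.28, "wz": 4.15, "hand": 64}, {"dx": 9.08, "dy": -9.85, "dz": 0.28, "wz": 4.15, "hand": 64}, {"dx": 9.08, "dy": -9.85, "dz": 0.28, "wz": 4.15, "hand": 64}, {"dx": 9.08, "dy": -9.85, "dz": 0.28, "wz": 4.15, "hand": 64}, {"dx": 9.08, "dy": -9.85, "dz": 0.28, "wz": 4.15, "hand": 64}, {"dx": 9.08, "dy": -9.85, "dz": 0.28, "wz": 4.15, "hand": 64}])

```text
invalid input at $.rows[0]: expected keys dx, dy, dz, wx, wy, wz, hand
```

Run:
```python
from h import *
K=cal("wrist"); save("wrist","w1")
for t in("narrow_head","wide_head"):
  for d in bot.outline_of("wrist",t)[:2]:
    cs=max(cv2.findContours(d["region"].astype(np.uint8),0,1)[0],key=cv2.contourArea)
    w=px2w("wrist",cs[:,0],.056,K)[:,:2]
    np.save(t+".npy",w); print(t,round(d["score"],2),np.round(d["extent"]),w.min(0).round(4),w.max(0).round(4))
go([.431,.172,.045],2.5)
print(w2px("wrist",[[.431,.172,.056],[.5695,.1783,.056]],K))
```

```text
t 1.25 at [ 0.1974 -0.4594  0.2142] d [ 9.278 -9.758  3.384] w [-0.    0.    4.15] grip 0.08575997238005212 0.0 [ 0.6 -0.2 -1.1]
[[ 468.38731054  385.64948336]
 [1849.91300506 2290.93467188]]
```

View pics/w1.png

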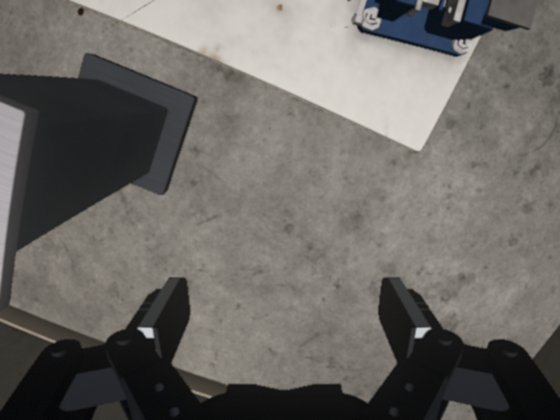

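The move was refused because every key is required, so the picture shows only the floor from the start pose. I'll resend it in full.

>>> drive_tool(rows=[{"dx": 9.08, "dy": -9.85, "dz": 0.28, "wx": 0, "wy": 0, "wz": 4.15, "hand": 64}, {"dx": 9.08, "dy": -9.85, "dz": 0.28, "wx": 0, "wy": 0, "wz": 4.15, "hand": 64}, {"dx": 9.08, "dy": -9.85, "dz": 0.28, "wx": 0, "wy": 0, "wz": 4.15, "hand": 64}, {"dx": 9.08, "dy": -9.85, "dz": 0.28, "wx": 0, "wy": 0, "wz": 4.15, "hand": 64}, {"dx": 9.08, "dy": -9.85, "dz": 0.28, "wx": 0, "wy": 0, "wz": 4.15, "hand": 64}, {"dx": 9.08, "dy": -9.85, "dz": 0.28, "wx": 0, "wy": 0, "wz": 4.15, "hand": 64}, {"dx": 9.08, "dy": -9.85, "dz": 0.28, "wx": 0, "wy": 0, "wz": 4.15, "hand": 64}, {"dx": 9.08, "dy": -9.85, "dz": 0.28, "wx": 0, "wy": 0, "wz": 4.15, "hand": 64}, {"dx": 9.08, "dy": -9.85, "dz": 0.28, "wx": 0, "wy": 0, "wz": 4.15, "hand": 64}, {"dx": 9.08, "dy": -9.85, "dz": 0.28, "wx": 0, "wy": 0, "wz": 4.15, "hand": 64}, {"dx": 9.08, "dy": -9.85, "dz": 0.28, "wx": 0, "wy": 0, "wz": 4.15, "hand": 64}, {"dx": 9.08, "dy": -9.85, "dz": 0.28, "wx": 0, "wy": 0, "wz": 4.15, "hand": 64}, {"dx": 9.08, "dy": -9.85, "dz": 0.28, "wx": 0, "wy": 0, "wz": 4.15, "hand": 64}, {"dx": 9.08, "dy": -9.85, "dz": 0.28, "wx": 0, "wy": 0, "wz": 4.15, "hand": 64}, {"dx": 9.08, "dy": -9.85, "dz": 0.28, "wx": 0, "wy": 0, "wz": 4.15, "hand": 64}, {"dx": 9.08, "dy": -9.85, "dz": 0.28, "wx": 0, "wy": 0, "wz": 4.15, "hand": 64}, {"dx": 9.08, "dy": -9.85, "dz": 0.28, "wx": 0, "wy": 0, "wz": 4.15, "hand": 64}])

```text
clock: 2.95
eef_pos: [0.4292, 0.0572, 0.2004]
tool_rot: [0.998, 0.052, -0.002, -0.02]
ft_force: [0.3, -0.3, -0.6]
grip_width: 0.0638
grasp_force: 0.0
```

Run:
```python
from h import *
K=cal("wrist"); save("wrist","w2")
for t in("narrow_head","wide_head"):
  for d in bot.outline_of("wrist",t)[:2]:
    cs=max(cv2.findContours(d["region"].astype(np.uint8),0,1)[0],key=cv2.contourArea)
    w=px2w("wrist",cs[:,0],.056,K)[:,:2]
    np.save(t+".npy",w); print(t,round(d["score"],2),np.round(d["extent"]),w.min(0).round(4),w.max(0).round(4))
go([.431,.172,.045],2.5)
print(w2px("wrist",[[.431,.172,.056],[.5695,.1783,.056]],K))
```

```text
narrow_head 0.74 [170.  97.  53. 177.] [0.4248 0.1468] [0.5739 0.198 ]
wide_head 0.74 [ 83.  97.  59. 166.] [0.4213 0.2317] [0.569  0.2883]
t 3.1 at [0.429  0.0573 0.2004] d [ 0.282 -2.151  3.197] w [-0.46   0.03   0.692] grip 0.06400331569647784 0.0 [ 0.3  1.3 -0.1]
[[169.7171793  177.07198153]
 [164.23961577  15.45834379]]
```

View pics/w2.png

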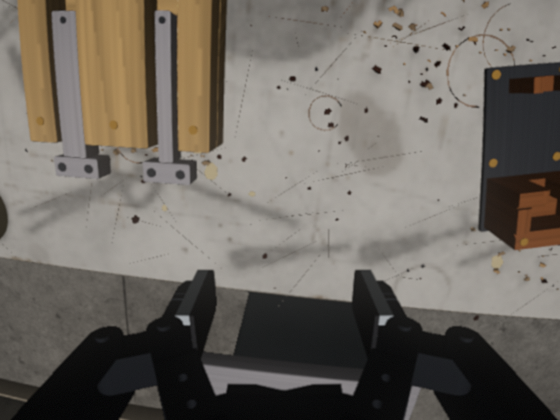

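The wrist view shows the narrow head at (169,171), as predicted, and the wide one to its left. The arm stopped partway, so I'll carry on to above the head.

>>> drive_tool(rows=[{"dx": 0.0, "dy": -2.15, "dz": 1.0, "wx": -0.46, "wy": 0.03, "wz": 0.69, "hand": 64}, {"dx": 0.0, "dy": -2.15, "dz": 1.0, "wx": -0.46, "wy": 0.03, "wz": 0.69, "hand": 64}, {"dx": 0.0, "dy": -2.15, "dz": 1.0, "wx": -0.46, "wy": 0.03, "wz": 0.69, "hand": 64}, {"dx": 0.0, "dy": -2.15, "dz": 1.0, "wx": -0.46, "wy": 0.03, "wz": 0.69, "hand": 64}, {"dx": 0.0, "dy": -2.15, "dz": 1.0, "wx": -0.46, "wy": 0.03, "wz": 0.69, "hand": 64}, {"dx": 0.0, "dy": -2.15, "dz": 1.0, "wx": -0.46, "wy": 0.03, "wz": 0.69, "hand": 64}])

```text
clock: 3.7
eef_pos: [0.4293, 0.0585, 0.1564]
tool_rot: [0.998, 0.053, -0.001, -0.02]
ft_force: [-0.8, 0.2, -0.3]
grip_width: 0.0637
grasp_force: 0.0
```

Run:
```python
from h import *
K=cal("wrist"); save("wrist","w3")
for d in bot.outline_of("wrist","narrow_head")[:2]:
    m=d["region"].astype(np.uint8)
    cs=max(cv2.findContours(m,0,1)[0],key=cv2.contourArea)
    w=px2w("wrist",cs[:,0],.056,K)[:,:2]
    print(round(d["score"],2),np.round(d["extent"]),w.min(0).round(4),w.max(0).round(4))
    for lo in np.arange(.41,.6,.01):
        s=w[(w[:,0]>lo)&(w[:,0]<=lo+.01)]
        if len(s): print(round(lo,2),s.min(0).round(4),s.max(0).round(4))
go([.431,.172,.045],2.5)
```

```text
0.17 [530. 166.  60. 208.] [ 0.3957 -0.1878] [ 0.5652 -0.0901]
0.41 [ 0.4106 -0.1826] [ 0.4195 -0.122 ]
0.42 [ 0.42   -0.1787] [ 0.4293 -0.1188]
0.43 [ 0.43   -0.1747] [ 0.4399 -0.1171]
0.44 [ 0.4407 -0.1704] [ 0.4493 -0.115 ]
0.45 [ 0.4501 -0.1666] [ 0.4595 -0.1126]
0.46 [ 0.4601 -0.1627] [ 0.4699 -0.11  ]
0.47 [ 0.4702 -0.1589] [ 0.4799 -0.1074]
0.48 [ 0.4802 -0.155 ] [ 0.4896 -0.1057]
0.49 [ 0.4902 -0.1515] [ 0.4994 -0.1027]
0.5 [ 0.5001 -0.1479] [ 0.5099 -0.1003]
0.51 [ 0.5101 -0.1445] [ 0.5197 -0.0984]
0.52 [ 0.5202 -0.1409] [ 0.5299 -0.0955]
0.53 [ 0.5301 -0.1375] [ 0.54   -0.0935]
0.54 [ 0.5401 -0.1343] [ 0.5499 -0.0906]
0.55 [ 0.5504 -0.1312] [ 0.5599 -0.0901]
0.56 [ 0.56   -0.1282] [ 0.5652 -0.1056]
t 3.8 at [0.4294 0.0585 0.1564] d [ 0.274 -2.161  2.318] w [-0.466  0.019  0.718] grip 0.06397690341156582 0.0 [0.4 0.7 0.5]
```

View pics/w3.png

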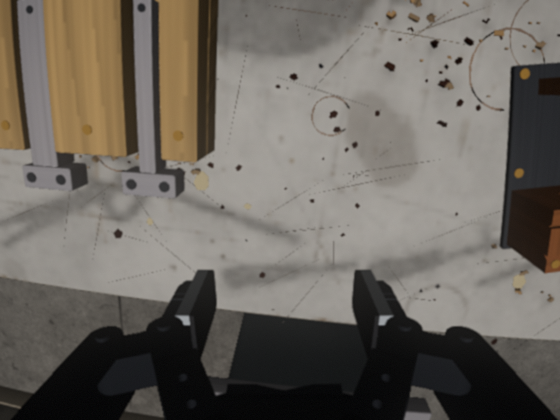

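The tool descended but didn't move in y, so some joint limit must be stopping it. I'll check the joints.

```bash
python3 -c "
from h import *
o=bot.get_obs();print(o['joint_pos'],o['ft_force'],o['tau'])"
```

```text
[ 0.10534542  0.14631981 -0.26891982  1.15593894  0.04070256  3.14061419] [0.42389833 0.69315827 0.46554373] [-2.35064406e-03 -3.10933793e+01  2.38008392e+01 -2.67395651e-02
  1.32106785e-01 -1.24215586e-05]
```

Joint 6 is at its limit, so I'll use the half-turned grasp with the tool at a yaw of 182.5°.

```bash
python3 -c "
from h import *
go([.431,.172,.17],182.5); go([.431,.172,.17],178)"
```

```text
t 3.8 at [0.4294 0.0585 0.1564] d [ 0.274 -2.263 -0.18 ] w [-2.9000e-02 -7.1800e-01 -3.5275e+01] grip 0.06397690341156582 0.0 [0.4 0.7 0.5]
t 3.8 at [0.4294 0.0585 0.1564] d [ 0.274 -2.263 -0.18 ] w [ -0.055  -0.699 -34.375] grip 0.06397690341156582 0.0 [0.4 0.7 0.5]
```

>>> drive_tool(rows=[{"dx": 0, "dy": 0, "dz": 0, "wx": 0, "wy": -0.7, "wz": -35.2, "hand": 64}, {"dx": 0, "dy": 0, "dz": 0, "wx": 0, "wy": -0.7, "wz": -35.2, "hand": 64}, {"dx": 0, "dy": 0, "dz": 0, "wx": 0, "wy": -0.7, "wz": -35.2, "hand": 64}, {"dx": 0, "dy": 0, "dz": 0, "wx": 0, "wy": -0.7, "wz": -35.2, "hand": 64}, {"dx": 0, "dy": 0, "dz": 0, "wx": 0, "wy": -0.7, "wz": -35.2, "hand": 64}, {"dx": 0, "dy": 0, "dz": 0, "wx": 0, "wy": -0.7, "wz": -35.2, "hand": 64}, {"dx": 0, "dy": 0, "dz": 0, "wx": 0, "wy": -0.7, "wz": -35.2, "hand": 64}, {"dx": 0, "dy": 0, "dz": 0, "wx": 0, "wy": -0.7, "wz": -35.2, "hand": 64}, {"dx": 0, "dy": 0, "dz": 0, "wx": 0, "wy": -0.7, "wz": -35.2, "hand": 64}, {"dx": 0, "dy": 0, "dz": 0, "wx": 0, "wy": -0.7, "wz": -35.2, "hand": 64}, {"dx": 0, "dy": 0, "dz": 0, "wx": 0, "wy": -0.7, "wz": -35.2, "hand": 64}, {"dx": 0, "dy": 0, "dz": 0, "wx": 0, "wy": -0.7, "wz": -35.2, "hand": 64}, {"dx": 0, "dy": 0, "dz": 0, "wx": 0, "wy": -0.7, "wz": -35.2, "hand": 64}, {"dx": 0, "dy": 0, "dz": 0, "wx": 0, "wy": -0.7, "wz": -35.2, "hand": 64}, {"dx": 0, "dy": 0, "dz": 0, "wx": 0, "wy": -0.7, "wz": -35.2, "hand": 64}, {"dx": 0, "dy": 0, "dz": 0, "wx": 0, "wy": -0.7, "wz": -35.2, "hand": 64}, {"dx": 0, "dy": 0, "dz": 0, "wx": 0, "wy": -0.7, "wz": -35.2, "hand": 64}, {"dx": 0, "dy": 0, "dz": 0, "wx": 0, "wy": -0.7, "wz": -35.2, "hand": 64}, {"dx": 0, "dy": 0, "dz": 0, "wx": 0, "wy": -0.7, "wz": -35.2, "hand": 64}, {"dx": 0, "dy": 0, "dz": 0, "wx": 0, "wy": -0.7, "wz": -35.2, "hand": 64}])

```text
clock: 5.8
eef_pos: [0.4294, 0.0586, 0.1565]
tool_rot: [0.014, 1.0, 0.0, -0.001]
ft_force: [-0.1, 0.4, 0.2]
grip_width: 0.0638
grasp_force: 0.0
```

```bash
python3 -c "
from h import *
go([.431,.172,.17],182.5);print(bot.get_obs()['joint_pos'])"
```

```text
t 5.8 at [0.4294 0.0586 0.1565] d [ 0.035  2.269 -0.267] w [ 0.009 -0.033 -0.831] grip 0.06378629168323074 0.0 [-0.1  0.4  0.2]
[ 0.13467841  0.14848437 -0.26524408  1.1598401   0.00118752  0.16359371]
```

>>> drive_tool(rows=[{"dx": 0.04, "dy": 2.27, "dz": -0.2, "wx": 0, "wy": 0, "wz": -0.83, "hand": 64}, {"dx": 0.04, "dy": 2.27, "dz": -0.2, "wx": 0, "wy": 0, "wz": -0.83, "hand": 64}, {"dx": 0.04, "dy": 2.27, "dz": -0.2, "wx": 0, "wy": 0, "wz": -0.83, "hand": 64}, {"dx": 0.04, "dy": 2.27, "dz": -0.2, "wx": 0, "wy": 0, "wz": -0.83, "hand": 64}, {"dx": 0.04, "dy": 2.27, "dz": -0.2, "wx": 0, "wy": 0, "wz": -0.83, "hand": 64}])

```text
clock: 6.3
eef_pos: [0.4309, 0.1716, 0.1661]
tool_rot: [-0.019, 1.0, -0.0, -0.002]
ft_force: [0.2, -0.1, 1.4]
grip_width: 0.0639
grasp_force: 0.0
```

Run:
```python
from h import *
K=cal("wrist"); im=save("wrist","w4")
for h in [(.431,.172)]:
    y=np.radians(2.5); c,s=np.cos(y),np.sin(y)
    L=np.array([(-.01,-.023),(.01,-.023),(.01,-.007),(.14,-.007),(.14,.007),(.01,.007),(.01,.023),(-.01,.023)])
    W=np.c_[h[0]+c*L[:,0]-s*L[:,1],h[1]+s*L[:,0]+c*L[:,1],np.full(8,.056)]
    cv2.polylines(im,[np.round(w2px("wrist",W,K)).astype(np.int32)],True,(255,0,0),1)
cv2.imwrite("pics/w4o.png",im[:,:,::-1]); go([.431,.172,.045],182.5)
```

```text
t 6.35 at [0.4308 0.1711 0.166 ] d [-0.015  0.017  2.421] w [ 0.001 -0.051 -0.08 ] grip 0.06393765263365607 0.0 [ 0.2  0.3 -0.4]
```

View pics/w4o.png

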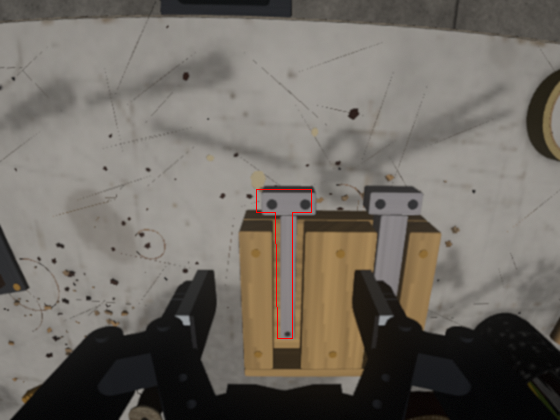

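The drawn outline falls on the narrow former, with the head at (286,201), to within about 2 px. I'll descend and grip.

>>> drive_tool(rows=[{"dx": 0, "dy": 0.03, "dz": 0.8, "wx": 0, "wy": 0, "wz": -0.08, "hand": 64}, {"dx": 0, "dy": 0.03, "dz": 1.6, "wx": 0, "wy": 0, "wz": -0.08, "hand": 64}, {"dx": 0, "dy": 0.03, "dz": 2.1, "wx": 0, "wy": 0, "wz": -0.08, "hand": 64}, {"dx": 0, "dy": 0.03, "dz": 2.42, "wx": 0, "wy": 0, "wz": -0.08, "hand": 64}, {"dx": 0, "dy": 0.03, "dz": 2.42, "wx": 0, "wy": 0, "wz": -0.08, "hand": 64}, {"dx": 0, "dy": 0.03, "dz": 2.42, "wx": 0, "wy": 0, "wz": -0.08, "hand": 30}, {"dx": 0, "dy": 0.03, "dz": 2.42, "wx": 0, "wy": 0, "wz": -0.08, "hand": 30}, {"dx": 0, "dy": 0.03, "dz": 2.42, "wx": 0, "wy": 0, "wz": -0.08, "hand": 30}, {"dx": 0, "dy": 0.03, "dz": 2.42, "wx": 0, "wy": 0, "wz": -0.08, "hand": 30}, {"dx": 0, "dy": 0.03, "dz": 2.42, "wx": 0, "wy": 0, "wz": -0.08, "hand": 30}, {"dx": 0, "dy": 0.03, "dz": 2.42, "wx": 0, "wy": 0, "wz": -0.08, "hand": 30}])

```text
clock: 7.45
eef_pos: [0.4307, 0.1737, 0.0455]
tool_rot: [-0.022, 1.0, 0.0, -0.002]
ft_force: [0.0, 0.1, -0.3]
grip_width: 0.03
grasp_force: 0.0
```

Run:
```python
from h import *
a=save("wrist","w5");b=save("scene","s5")
b=cv2.resize(b[220:350,190:350],(560,455),interpolation=cv2.INTER_CUBIC)[:420]
cv2.imwrite("pics/v5.png",cv2.resize(np.hstack([a,b]),(800,300),interpolation=cv2.INTER_AREA)[:,:,::-1])
```

```text
(no output)
```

View pics/v5.png

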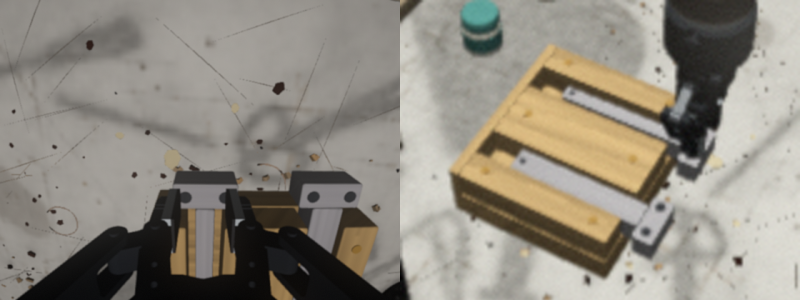

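Run:
```python
from h import *
K=cal("wrist"); im=cv2.imread("pics/w5.png")
o=bot.get_obs(); T=R.from_quat(o["tool_rot"])
print(o["eef_pos"],o["grip_width"])
pts=[("tip",(sx*.011,sy*.015,.011)) for sx in(-1,1) for sy in(-1,1)]+[("tcp",(sx*.011,sy*.015,-.01)) for sx in(-1,1) for sy in(-1,1)]
for n,p in pts:
    q=w2px("wrist",[T.apply(p)+o["eef_pos"]],K)[0]; print(n,p,q.round())
    cv2.circle(im,tuple(int(v) for v in q.round()),2,(0,0,255) if n=="tip" else (0,255,0),-1)
y=np.radians(2.5); c,s=np.cos(y),np.sin(y)
L=np.array([(-.01,-.023),(.01,-.023),(.01,.023),(-.01,.023)])
W=np.c_[.431+c*L[:,0]-s*L[:,1],.172+s*L[:,0]+c*L[:,1],np.full(4,.056)]
print(w2px("wrist",W,K).round())
cv2.polylines(im,[np.round(w2px("wrist",W,K)).astype(np.int32)],True,(255,255,0),1)
cv2.imwrite("pics/v6.png",cv2.resize(im[200:420,180:440],None,fx=2.7,fy=2.7,interpolation=cv2.INTER_CUBIC))
```

```text
[0.43058952 0.1736603  0.04529498] 0.029906296626550952
tip (-0.011, -0.015, 0.011) [257. 269.]
tip (-0.011, 0.015, 0.011) [309. 269.]
tip (0.011, -0.015, 0.011) [255. 234.]
tip (0.011, 0.015, 0.011) [310. 233.]
tcp (-0.011, -0.015, -0.01) [253. 289.]
tcp (-0.011, 0.015, -0.01) [312. 289.]
tcp (0.011, -0.015, -0.01) [252. 250.]
tcp (0.011, 0.015, -0.01) [314. 250.]
[[232. 253.]
 [234. 289.]
 [325. 289.]
 [327. 253.]]
```

View pics/v6.png

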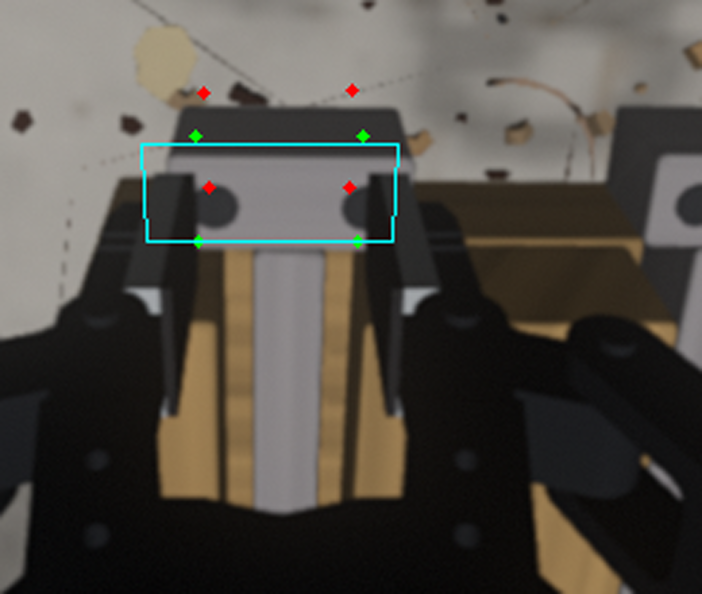

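```bash
python3 -c "
from h import *
print(bot.tip_extent, bot.get_obs()['clock'])
go([.431,.175,.045],182.5)"
```

```text
0.011 7.55
t 7.55 at [0.4306 0.1737 0.0453] d [-0.009  0.026  0.006] w [ 0.01  -0.043  0.009] grip 0.029906296626550952 0.0 [-0.2 -0.3 -0.1]
```

The scale of the fingers in the picture puts their real tips about 30 mm behind the stated spot, so they closed above the head. I'll open, lower in small steps and try again.

>>> drive_tool(rows=[{"dx": -0.02, "dy": 0.02, "dz": 0, "wx": 0, "wy": 0, "wz": 0, "hand": 64}, {"dx": -0.02, "dy": 0.02, "dz": 0, "wx": 0, "wy": 0, "wz": 0, "hand": 64}, {"dx": -0.02, "dy": 0.02, "dz": 0, "wx": 0, "wy": 0, "wz": 0, "hand": 64}, {"dx": -0.02, "dy": 0.02, "dz": 0, "wx": 0, "wy": 0, "wz": 0, "hand": 64}, {"dx": -0.02, "dy": 0.02, "dz": 0.1, "wx": 0, "wy": 0, "wz": 0, "hand": 64}, {"dx": -0.02, "dy": 0.02, "dz": 0.2, "wx": 0, "wy": 0, "wz": 0, "hand": 64}, {"dx": -0.02, "dy": 0.02, "dz": 0.3, "wx": 0, "wy": 0, "wz": 0, "hand": 64}, {"dx": -0.02, "dy": 0.02, "dz": 0.4, "wx": 0, "wy": 0, "wz": 0, "hand": 64}, {"dx": -0.02, "dy": 0.02, "dz": 0.4, "wx": 0, "wy": 0, "wz": 0, "hand": 64}])

```text
clock: 8.45
eef_pos: [0.4306, 0.1743, 0.0242]
tool_rot: [-0.022, 1.0, 0.0, -0.003]
ft_force: [0.3, 0.8, -0.4]
grip_width: 0.0644
grasp_force: 0.0
```

>>> drive_tool(rows=[{"dx": 0, "dy": 0, "dz": 0, "wx": 0, "wy": 0, "wz": 0, "hand": 35}, {"dx": 0, "dy": 0, "dz": 0, "wx": 0, "wy": 0, "wz": 0, "hand": 35}, {"dx": 0, "dy": 0, "dz": 0, "wx": 0, "wy": 0, "wz": 0, "hand": 35}, {"dx": 0, "dy": 0, "dz": 0, "wx": 0, "wy": 0, "wz": 0, "hand": 35}, {"dx": 0, "dy": 0, "dz": 0, "wx": 0, "wy": 0, "wz": 0, "hand": 35}])

```text
clock: 8.95
eef_pos: [0.4315, 0.1747, 0.0255]
tool_rot: [-0.022, 1.0, 0.0, -0.002]
ft_force: [-1.6, -0.6, 3.5]
grip_width: 0.0444
grasp_force: 62.3
```

>>> drive_tool(rows=[{"dx": 0, "dy": 0, "dz": -0.2, "wx": 0, "wy": 0, "wz": 0, "hand": 35}, {"dx": 0, "dy": 0, "dz": -0.4, "wx": 0, "wy": 0, "wz": 0, "hand": 35}, {"dx": 0, "dy": 0, "dz": -0.7, "wx": 0, "wy": 0, "wz": 0, "hand": 35}, {"dx": 0, "dy": 0, "dz": -1.0, "wx": 0, "wy": 0, "wz": 0, "hand": 35}, {"dx": 0, "dy": 0, "dz": -1.4, "wx": 0, "wy": 0, "wz": 0, "hand": 35}, {"dx": 0, "dy": 0, "dz": -1.6, "wx": 0, "wy": 0, "wz": 0, "hand": 35}, {"dx": 0, "dy": 0, "dz": -1.6, "wx": 0, "wy": 0, "wz": 0, "hand": 35}])

```text
clock: 9.65
eef_pos: [0.4333, 0.1752, 0.1071]
tool_rot: [-0.022, 1.0, 0.001, 0.0]
ft_force: [-0.2, 0.7, -1.8]
grip_width: 0.044
grasp_force: 61.8
```

Run:
```python
from h import *
a=save("wrist","w7");b=save("scene","s7")
b=cv2.resize(b[180:310,190:350],(560,455),interpolation=cv2.INTER_CUBIC)[:420]
cv2.imwrite("pics/v7.png",cv2.resize(np.hstack([a,b]),(800,300),interpolation=cv2.INTER_AREA)[:,:,::-1])
go([.42,.01,.09],193.4)
```

```text
t 9.75 at [0.4317 0.1745 0.1051] d [ 0.377 -3.277  0.3  ] w [ 0.015 -0.042 -2.174] grip 0.04417891360717199 61.81503653526306 [-0.6  0.2 -2. ]
```

View pics/v7.png

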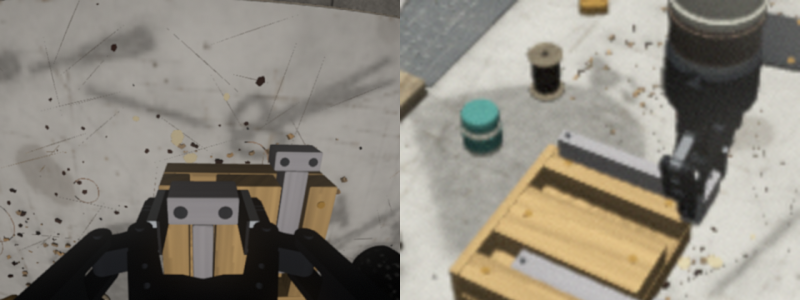

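The former is held level by its head, above the rack, and the wide one is undisturbed. That was my tenth and last picture, so from here I rely on numbers only.

>>> drive_tool(rows=[{"dx": 0.06, "dy": -0.5, "dz": 0, "wx": 0, "wy": 0, "wz": -0.3, "hand": 35}, {"dx": 0.14, "dy": -1.2, "dz": 0, "wx": 0, "wy": 0, "wz": -0.8, "hand": 35}, {"dx": 0.22, "dy": -1.9, "dz": 0, "wx": 0, "wy": 0, "wz": -1.3, "hand": 35}, {"dx": 0.3, "dy": -2.6, "dz": 0, "wx": 0, "wy": 0, "wz": -1.8, "hand": 35}, {"dx": 0.36, "dy": -3.1, "dz": 0.2, "wx": 0, "wy": 0, "wz": -2.17, "hand": 35}, {"dx": 0.38, "dy": -3.28, "dz": 0.6, "wx": 0, "wy": 0, "wz": -2.17, "hand": 35}, {"dx": 0.38, "dy": -3.28, "dz": 1.0, "wx": 0, "wy": 0, "wz": -2.17, "hand": 35}, {"dx": 0.38, "dy": -3.28, "dz": 1.4, "wx": 0, "wy": 0, "wz": -2.17, "hand": 35}, {"dx": 0.38, "dy": -3.28, "dz": 1.7, "wx": 0, "wy": 0, "wz": -2.17, "hand": 35}, {"dx": 0.38, "dy": -3.28, "dz": 1.9, "wx": 0, "wy": 0, "wz": -2.17, "hand": 35}, {"dx": 0.38, "dy": -3.28, "dz": 1.9, "wx": 0, "wy": 0, "wz": -2.17, "hand": 35}])

```text
clock: 10.85
eef_pos: [0.4177, 0.0099, 0.0083]
tool_rot: [-0.117, 0.993, 0.001, -0.004]
ft_force: [-0.6, -0.5, -2.2]
grip_width: 0.0439
grasp_force: 61.9
```

>>> drive_tool(rows=[{"dx": 0, "dy": 0, "dz": 0.1, "wx": 0, "wy": 0, "wz": 0, "hand": 35}, {"dx": 0, "dy": 0, "dz": 0.16, "wx": 0, "wy": 0, "wz": 0, "hand": 35}, {"dx": 0, "dy": 0, "dz": 0.2, "wx": 0, "wy": 0, "wz": 0, "hand": 35}, {"dx": 0, "dy": 0, "dz": 0.2, "wx": 0, "wy": 0, "wz": 0, "hand": 35}])

```text
clock: 11.25
eef_pos: [0.4197, 0.01, 0.0002]
tool_rot: [-0.117, 0.993, 0.001, -0.002]
ft_force: [0.3, 0.5, -2.4]
grip_width: 0.0444
grasp_force: 61.9
```

>>> drive_tool(rows=[{"dx": 0, "dy": 0, "dz": 0.03, "wx": 0, "wy": 0, "wz": 0, "hand": 35}, {"dx": 0, "dy": 0, "dz": 0.06, "wx": 0, "wy": 0, "wz": 0, "hand": 35}, {"dx": 0, "dy": 0, "dz": 0.08, "wx": 0, "wy": 0, "wz": 0, "hand": 35}, {"dx": 0, "dy": 0, "dz": 0.08, "wx": 0, "wy": 0, "wz": 0, "hand": 35}])

```text
clock: 11.65
eef_pos: [0.4196, 0.01, -0.004]
tool_rot: [-0.117, 0.993, 0.001, -0.002]
ft_force: [0.3, 0.7, -1.9]
grip_width: 0.0445
grasp_force: 61.9
```

>>> drive_tool(rows=[{"dx": 0, "dy": 0, "dz": 0.02, "wx": 0, "wy": 0, "wz": 0, "hand": 35}, {"dx": 0, "dy": 0, "dz": 0.04, "wx": 0, "wy": 0, "wz": 0, "hand": 35}, {"dx": 0, "dy": 0, "dz": 0.04, "wx": 0, "wy": 0, "wz": 0, "hand": 35}])

```text
clock: 11.95
eef_pos: [0.4197, 0.01, -0.0045]
tool_rot: [-0.117, 0.993, 0.0, -0.002]
ft_force: [-5.4, 0.2, 14.8]
grip_width: 0.0441
grasp_force: 63.7
```

>>> drive_tool(rows=[{"dx": 0, "dy": 0, "dz": -0.04, "wx": 0, "wy": 0, "wz": 0, "hand": 64}, {"dx": 0, "dy": 0, "dz": -0.04, "wx": 0, "wy": 0, "wz": 0, "hand": 64}, {"dx": 0, "dy": 0, "dz": -0.04, "wx": 0, "wy": 0, "wz": 0, "hand": 64}, {"dx": 0, "dy": 0, "dz": -0.04, "wx": 0, "wy": 0, "wz": 0, "hand": 64}, {"dx": 0, "dy": 0, "dz": -0.5, "wx": 0, "wy": 0, "wz": 0, "hand": 64}, {"dx": 0, "dy": 0, "dz": -1.5, "wx": 0, "wy": 0, "wz": 0, "hand": 64}, {"dx": 0, "dy": 0, "dz": -2.5, "wx": 0, "wy": 0, "wz": 0, "hand": 64}, {"dx": 0, "dy": 0, "dz": -3.2, "wx": 0, "wy": 0, "wz": 0, "hand": 64}, {"dx": 0, "dy": 0, "dz": -3.2, "wx": 0, "wy": 0, "wz": 0, "hand": 64}])

```text
clock: 12.85
eef_pos: [0.4243, 0.01, 0.1592]
tool_rot: [-0.117, 0.993, 0.0, 0.004]
ft_force: [-0.2, 0.1, -0.5]
grip_width: 0.0641
grasp_force: 0.0
```

```bash
cat >> h.py <<'E'
TL=np.array([(-.01,-.023),(.01,-.023),(.01,-.007),(.14,-.007),(.14,.007),(.01,.007),(.01,.023),(-.01,.023)])
def fitT(w):
    """fit the T outline (world xy points): returns head x,y,yaw deg, rms"""
    from scipy.optimize import least_squares
    A=TL;B=np.roll(TL,-1,0)
    def res(p):
        c,s=np.cos(p[2]),np.sin(p[2]); q=(w-p[:2])@np.array([[c,-s],[s,c]])
        d=[]
        for a,b in zip(A,B):
            t=np.clip((q-a)@(b-a)/((b-a)@(b-a)),0,1); d.append(np.linalg.norm(q-a-t[:,None]*(b-a),axis=1))
        return np.min(d,0)
    m=w.mean(0); best=None
    for y in(0,.23,.4):
        r=least_squares(res,[m[0]-.06*np.cos(y),m[1]-.06*np.sin(y),y],loss="soft_l1",f_scale=.002)
        if best is None or r.cost<best.cost: best=r
    return *best.x[:2].round(4),np.degrees(best.x[2]).round(2),np.sqrt((res(best.x)**2).mean()).round(4)
def cont(m): return max(cv2.findContours(m.astype(np.uint8),0,cv2.CHAIN_APPROX_NONE)[0],key=cv2.contourArea)[:,0]
E
python3 - <<'E'
from h import *
for n in("wrist","top"):
    K=cal(n); save(n,n+"8")
    for d in bot.outline_of(n,"narrow_head")[:2]:
        c=cont(d["region"]); print(n,round(d["score"],2),np.round(d["extent"]),fitT(px2w(n,c,.026,K)[:,:2]))
go([.42,.01,.15],193.4)
E
```

```text
wrist 0.96 [287. 246.  50. 146.] (np.float64(0.4192), np.float64(0.0103), np.float64(12.94), np.float64(0.0011))
top 0.75 [280. 235.  13.  33.] (np.float64(0.4163), np.float64(0.0115), np.float64(13.19), np.float64(0.0017))
top 0.31 [194. 238.  17.  58.] (np.float64(0.4292), np.float64(0.2719), np.float64(2.94), np.float64(0.0048))
t 13.05 at [0.4191 0.0098 0.1528] d [-0.019 -0.001  0.055] w [ 0.025 -0.072 -0.003] grip 0.06394532073224052 0.0 [-1.1  0.2  0.2]
```

The former lies flat at (0.419, 0.010) with a yaw of 13°. Next I grip the shank 55 mm along.

```bash
python3 -c "
from h import *
go([.4728,.0227,-.006],193)"
```

```text
t 13.05 at [0.4191 0.0098 0.1528] d [-1.125 -0.005  3.168] w [ 0.025 -0.072  0.077] grip 0.06394532073224052 0.0 [-1.1  0.2  0.2]
```

>>> drive_tool(rows=[{"dx": -0.8, "dy": 0, "dz": 0.4, "wx": 0, "wy": 0, "wz": 0.08, "hand": 45}, {"dx": -1.12, "dy": 0, "dz": 1.2, "wx": 0, "wy": 0, "wz": 0.08, "hand": 45}, {"dx": -1.12, "dy": 0, "dz": 2.0, "wx": 0, "wy": 0, "wz": 0.08, "hand": 45}, {"dx": -1.12, "dy": 0, "dz": 2.6, "wx": 0, "wy": 0, "wz": 0.08, "hand": 45}, {"dx": -1.12, "dy": 0, "dz": 2.9, "wx": 0, "wy": 0, "wz": 0.08, "hand": 45}, {"dx": -1.12, "dy": 0, "dz": 3.05, "wx": 0, "wy": 0, "wz": 0.08, "hand": 45}, {"dx": -1.12, "dy": 0, "dz": 3.16, "wx": 0, "wy": 0, "wz": 0.08, "hand": 45}, {"dx": -1.12, "dy": 0, "dz": 3.16, "wx": 0, "wy": 0, "wz": 0.08, "hand": 45}])

```text
clock: 13.85
eef_pos: [0.4736, 0.0229, -0.0047]
tool_rot: [-0.113, 0.994, 0.001, -0.003]
ft_force: [0.5, 0.8, -0.1]
grip_width: 0.0452
grasp_force: 0.0
```

>>> drive_tool(rows=[{"dx": 0, "dy": 0, "dz": 0, "wx": 0, "wy": 0, "wz": 0, "hand": 4}, {"dx": 0, "dy": 0, "dz": 0, "wx": 0, "wy": 0, "wz": 0, "hand": 4}, {"dx": 0, "dy": 0, "dz": 0, "wx": 0, "wy": 0, "wz": 0, "hand": 4}, {"dx": 0, "dy": 0, "dz": 0, "wx": 0, "wy": 0, "wz": 0, "hand": 4}, {"dx": 0, "dy": 0, "dz": 0, "wx": 0, "wy": 0, "wz": 0, "hand": 4}, {"dx": 0, "dy": 0, "dz": 0, "wx": 0, "wy": 0, "wz": 0, "hand": 4}])

```text
clock: 14.45
eef_pos: [0.475, 0.023, -0.0029]
tool_rot: [-0.113, 0.994, 0.001, -0.001]
ft_force: [-1.3, 0.5, 5.3]
grip_width: 0.0123
grasp_force: 60.7
```

>>> drive_tool(rows=[{"dx": 0, "dy": 0, "dz": -0.3, "wx": 0, "wy": 0, "wz": 0, "hand": 4}, {"dx": 0, "dy": 0, "dz": -0.8, "wx": 0, "wy": 0, "wz": 0, "hand": 4}, {"dx": 0, "dy": 0, "dz": -1.5, "wx": 0, "wy": 0, "wz": 0, "hand": 4}, {"dx": 0, "dy": -0.5, "dz": -2.2, "wx": 0, "wy": 0, "wz": 0, "hand": 4}, {"dx": 0, "dy": -1.2, "dz": -2.6, "wx": 0, "wy": 0, "wz": 0, "hand": 4}, {"dx": 0, "dy": -1.8, "dz": -2.6, "wx": 0, "wy": 0, "wz": 0, "hand": 4}, {"dx": 0, "dy": -2.0, "dz": -2.6, "wx": 0, "wy": 0, "wz": 0, "hand": 4}, {"dx": 0, "dy": -2.0, "dz": -2.6, "wx": 0, "wy": 0, "wz": 0, "hand": 4}, {"dx": 0, "dy": -2.0, "dz": -2.6, "wx": 0, "wy": 0, "wz": 0, "hand": 4}])

```text
clock: 15.35
eef_pos: [0.496, -0.074, 0.1249]
tool_rot: [-0.113, 0.994, 0.001, -0.003]
ft_force: [-0.4, -0.4, -1.5]
grip_width: 0.0123
grasp_force: 59.8
```

```bash
cat > jig.py <<'E'
from h import *
from scipy.optimize import minimize
def rect(x0,x1,y0,y1): return [(x0,y0),(x1,y0),(x1,y1),(x0,y1),(x0,y0)]
def seg(P,n=1.0):
    out=[]
    for a,b in zip(P[:-1],P[1:]):
        k=int(np.hypot(*(np.array(b)-a))*1000/n)+1; out+=[np.array(a)+(np.array(b)-a)*t for t in np.linspace(0,1,k)]
    return np.array(out)
m=.0125;h=.0255;g=.0095;e=m+.016
def pock(b): return seg([(e,g+b),(m+b,g+b),(m+b,h+b),(-m-b,h+b),(-m-b,-h-b),(m+b,-h-b),(m+b,-g-b),(e,-g-b)])
outer=seg([(e,.0135),(e,h+.016),(-e,h+.016),(-e,-h-.016),(e,-h-.016),(e,-.0135)])
M=np.vstack([np.c_[outer,np.full(len(outer),.068)],np.c_[pock(.004),np.full(len(pock(0)) if 0 else len(pock(.004)),.068)],np.c_[pock(0),np.full(len(pock(0)),.064)]])
def fit(n,im,K,p0,sig=2.5):
    ed=cv2.Canny(cv2.GaussianBlur(im,(3,3),0),25,70); D=cv2.distanceTransform(255-ed,cv2.DIST_L2,5)
    def cost(p):
        c,s=np.cos(p[2]),np.sin(p[2]); W=np.c_[p[0]+c*M[:,0]-s*M[:,1],p[1]+s*M[:,0]+c*M[:,1],M[:,2]]
        q=w2px(n,W,K); d=cv2.remap(D,q[None,:,0].astype(np.float32),q[None,:,1].astype(np.float32),cv2.INTER_LINEAR,borderValue=9)[0]
        return np.mean(1-np.exp(-(d/sig)**2))
    c=[(cost([p0[0]+a,p0[1]+b,p0[2]+y]),a,b,y) for a in np.arange(-.012,.0121,.0015) for b in np.arange(-.012,.0121,.0015) for y in np.radians([-3,-1.5,0,1.5,3])]
    c=min(c); x=np.array(p0)+c[1:]
    r=minimize(cost,x,method="Nelder-Mead",options=dict(initial_simplex=x+np.array([[0,0,0],[.001,0,0],[0,.001,0],[0,0,.01]])))
    return r.x[:2].round(4),np.degrees(r.x[2]).round(2),round(r.fun,3)
E
python3 - <<'E'
from jig import *
K=cal("wrist"); im=save("wrist","w9")
print(fit("wrist",im,K,[.435,-.1975,np.radians(13.4)]), w2px("wrist",[[.435,-.1975,.068]],K))
for t in("jig_seat","jig_saddle"):
    print(t,[(np.round(d["extent"]),round(d["score"],2)) for d in bot.look_for("wrist",t)])
o=bot.get_obs(); zt=o["eef_pos"][2]+.0159+.013
for d in bot.outline_of("wrist","narrow_head")[:1]: print("T",fitT(px2w("wrist",cont(d["region"]),zt,K)[:,:2]),d["score"])
go([.488,-.185,.12],193.4)
E
```

```text
(array([ 0.4377, -0.1972]), np.float64(13.21), np.float64(0.358)) [[111.58786995  91.56678749]]
jig_seat [(array([129., 156., 176., 224.]), 0.58)]
jig_saddle [(array([131., 155., 172., 222.]), 0.58)]
T (np.float64(0.4415), np.float64(-0.0865), np.float64(13.03), np.float64(0.0011)) 0.72
t 15.55 at [ 0.4965 -0.0735  0.1253] d [ 0.67  -2.133  0.105] w [ 0.025 -0.054 -0.065] grip 0.012258980079301204 59.79778468608856 [ 0.6  0.  -1. ]
```

Both estimates agree: the seat is at (0.4377, -0.1972), yaw 13.2°, and the held head sits (0.055, 0.013) from the TCP. I'll move over the jig and check again.

```bash
python3 -c "
from h import *
go([.4927,-.1842,.09],193.25)"
```

```text
t 15.55 at [ 0.4965 -0.0735  0.1253] d [ 0.572 -2.14   0.704] w [ 0.025 -0.054 -0.035] grip 0.012258980079301204 59.79778468608856 [ 0.6  0.  -1. ]
```

>>> drive_tool(rows=[{"dx": 0.15, "dy": -0.5, "dz": 0, "wx": 0.02, "wy": -0.05, "wz": -0.03, "hand": 4}, {"dx": 0.3, "dy": -1.1, "dz": 0, "wx": 0.02, "wy": -0.05, "wz": -0.03, "hand": 4}, {"dx": 0.45, "dy": -1.7, "dz": 0, "wx": 0.02, "wy": -0.05, "wz": -0.03, "hand": 4}, {"dx": 0.55, "dy": -2.05, "dz": 0.2, "wx": 0.02, "wy": -0.05, "wz": -0.03, "hand": 4}, {"dx": 0.57, "dy": -2.14, "dz": 0.5, "wx": 0.02, "wy": -0.05, "wz": -0.03, "hand": 4}, {"dx": 0.57, "dy": -2.14, "dz": 0.7, "wx": 0.02, "wy": -0.05, "wz": -0.03, "hand": 4}, {"dx": 0.57, "dy": -2.14, "dz": 0.7, "wx": 0.02, "wy": -0.05, "wz": -0.03, "hand": 4}, {"dx": 0.57, "dy": -2.14, "dz": 0.7, "wx": 0.02, "wy": -0.05, "wz": -0.03, "hand": 4}])

```text
clock: 16.35
eef_pos: [0.4931, -0.1843, 0.0906]
tool_rot: [-0.115, 0.993, 0.0, 0.0]
ft_force: [0.7, 0.7, -2.0]
grip_width: 0.0122
grasp_force: 59.8
```

Run:
```python
from jig import *
K=cal("wrist"); im=save("wrist","w10")
print(fit("wrist",im,K,[.4375,-.1972,np.radians(13.2)],2))
o=bot.get_obs(); zt=o["eef_pos"][2]+.0159+.013
for d in bot.outline_of("wrist","narrow_head")[:1]: print("T",fitT(px2w("wrist",cont(d["region"]),zt,K)[:,:2]),d["score"])
Kt=cal("top"); print("top",fit("top",cv2.imread("pics/top8.png"),Kt,[.435,-.1972,np.radians(13.2)],1.2))
go([.4927,-.1842,.0271],193.25)
```

```text
(array([ 0.4379, -0.1976]), np.float64(13.26), np.float64(0.474))
T (np.float64(0.4383), np.float64(-0.1971), np.float64(13.31), np.float64(0.0011)) 0.58
top (array([ 0.4365, -0.1963]), np.float64(13.78), np.float64(0.386))
t 16.45 at [ 0.4938 -0.1847  0.0914] d [0.022 0.015 1.285] w [-0.008  0.019 -0.009] grip 0.012664837205502459 59.79737877845764 [ 0.9  0.6 -1.1]
```

The former is aligned to within 1 mm, so I'll lower it in stages.

>>> drive_tool(rows=[{"dx": 0.01, "dy": 0.0, "dz": 0.2, "wx": 0, "wy": 0, "wz": 0, "hand": 4}, {"dx": 0.01, "dy": 0.0, "dz": 0.4, "wx": 0, "wy": 0, "wz": 0, "hand": 4}, {"dx": 0.01, "dy": 0.0, "dz": 0.6, "wx": 0, "wy": 0, "wz": 0, "hand": 4}, {"dx": 0.01, "dy": 0.0, "dz": 0.75, "wx": 0, "wy": 0, "wz": 0, "hand": 4}, {"dx": 0.01, "dy": 0.0, "dz": 0.9, "wx": 0, "wy": 0, "wz": 0, "hand": 4}, {"dx": 0.01, "dy": 0.0, "dz": 0.9, "wx": 0, "wy": 0, "wz": 0, "hand": 4}])

```text
clock: 17.05
eef_pos: [0.4916, -0.185, 0.0441]
tool_rot: [-0.114, 0.993, 0.001, -0.001]
ft_force: [0.5, -0.1, -2.0]
grip_width: 0.0124
grasp_force: 59.8
```

>>> drive_tool(rows=[{"dx": 0, "dy": 0, "dz": 0.1, "wx": 0, "wy": 0, "wz": 0, "hand": 4}, {"dx": 0, "dy": 0, "dz": 0.2, "wx": 0, "wy": 0, "wz": 0, "hand": 4}, {"dx": 0, "dy": 0, "dz": 0.28, "wx": 0, "wy": 0, "wz": 0, "hand": 4}, {"dx": 0, "dy": 0, "dz": 0.34, "wx": 0, "wy": 0, "wz": 0, "hand": 4}, {"dx": 0, "dy": 0, "dz": 0.34, "wx": 0, "wy": 0, "wz": 0, "hand": 4}])

```text
clock: 17.55
eef_pos: [0.4924, -0.1852, 0.0282]
tool_rot: [-0.114, 0.993, 0.0, 0.0]
ft_force: [-0.5, 0.6, -1.3]
grip_width: 0.0121
grasp_force: 59.8
```

>>> drive_tool(rows=[{"dx": 0, "dy": 0, "dz": 0.03, "wx": 0, "wy": 0, "wz": 0, "hand": 4}, {"dx": 0, "dy": 0, "dz": 0.05, "wx": 0, "wy": 0, "wz": 0, "hand": 4}, {"dx": 0, "dy": 0, "dz": 0.05, "wx": 0, "wy": 0, "wz": 0, "hand": 4}])

```text
clock: 17.85
eef_pos: [0.4931, -0.1855, 0.0271]
tool_rot: [-0.114, 0.993, -0.0, 0.001]
ft_force: [-2.3, -0.1, 4.3]
grip_width: 0.0122
grasp_force: 60.5
```

It touches down at exactly the expected height. I'll release and rise.

>>> drive_tool(rows=[{"dx": 0, "dy": 0, "dz": 0, "wx": 0, "wy": 0, "wz": 0, "hand": 36}, {"dx": 0, "dy": 0, "dz": 0, "wx": 0, "wy": 0, "wz": 0, "hand": 36}, {"dx": 0, "dy": 0, "dz": 0, "wx": 0, "wy": 0, "wz": 0, "hand": 36}, {"dx": 0, "dy": 0, "dz": 0, "wx": 0, "wy": 0, "wz": 0, "hand": 36}, {"dx": 0, "dy": 0, "dz": -0.3, "wx": 0, "wy": 0, "wz": 0, "hand": 36}, {"dx": 0, "dy": 0, "dz": -0.9, "wx": 0, "wy": 0, "wz": 0, "hand": 36}, {"dx": 0, "dy": 0, "dz": -1.7, "wx": 0, "wy": 0, "wz": 0, "hand": 36}, {"dx": 0, "dy": 0, "dz": -2.4, "wx": 0, "wy": 0, "wz": 0, "hand": 36}, {"dx": 0, "dy": 0, "dz": -2.4, "wx": 0, "wy": 0, "wz": 0, "hand": 36}, {"dx": 0, "dy": 0, "dz": -2.4, "wx": 0, "wy": 0, "wz": 0, "hand": 36}])

```text
clock: 18.85
eef_pos: [0.4933, -0.1856, 0.147]
tool_rot: [-0.114, 0.993, -0.001, 0.001]
ft_force: [0.0, 0.7, -0.0]
grip_width: 0.0362
grasp_force: 0.0
```

Run:
```python
from jig import *
o=bot.get_obs(); print(o["clock"],o["eef_pos"],o["grip_width"])
K=cal("wrist"); im=save("wrist","w11")
print("jig",fit("wrist",im,K,[.4375,-.1972,np.radians(13.2)],2))
for d in bot.outline_of("wrist","narrow_head")[:1]:
    for z in(.056,.066): print("T",z,fitT(px2w("wrist",cont(d["region"]),z,K)[:,:2]),d["score"])
```

```text
18.85 [ 0.4933298  -0.18561761  0.14703498] 0.03616004374308731
jig (array([ 0.4378, -0.1976]), np.float64(13.33), np.float64(0.385))
T 0.056 (np.float64(0.4394), np.float64(-0.1981), np.float64(13.2), np.float64(0.0008)) 0.8
T 0.066 (np.float64(0.4386), np.float64(-0.1983), np.float64(13.23), np.float64(0.0013)) 0.8
```

The former is seated within 2 mm, and its outline fits best at the seated height. Handing in.

```bash
python3 -c "
from workcell import bot
print(bot.job_done())"
```

```text
the job is handed in; nothing more can be done
None
```

The narrow former is in the jig, let go and handed in at about 19 s; I measured its crosshead within 2 mm of the seat at the right height, but the hand-in gave no verdict and I did not re-measure the wide former or bystanders at the end.

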